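# Fetch a rolling pin from behind a spring flap

### The job

Fetch the plain straight rolling pin from the clear dispenser: push its spring-loaded front flap inward, keep it open with the hand while you grip the pin, draw the pin out and let the flap close. Lay the pin (do not drop or toss it) lengthwise in both V-shaped yokes of the steel rest, centred, and let go. Leave the pin with handles where it is, and the bottle, jar and bowl undisturbed.

Things in the scene. Friction and masses are not known exactly. Their poses are not given: they have to be found in the camera images.
- dispenser: Fixed clear case, 310 mm wide (y), 152 mm deep, 273 mm high. Origin at table height in the middle of its front plane; +x goes into the case. Deck 30 mm above the table; clear sides and back, roof of three bars 35 mm apart (261 mm up); the flap is its front. Two pins lie along x, centres at x +67, y +50 or -50 mm (which is where varies), each on two bars 8 mm thick, 15 mm apart, tops 43 mm high.
- flap (a joint): Angle (rad) of the clear front flap: 0 shut (hanging in the front plane); grows as it swings inward, up to 1.2. 292 mm wide, hinged at the top 255 mm above the table, 178 mm long. Spring-closed: pushing its lower edge takes about 0.4 N at first, 1.3 N at 0.6 rad; never stays open alone. Nothing beneath it: below the edge a gap 47 mm high, so a pin can be drawn out level.
- flap_edge (a point): Middle of the flap's lower edge (black strip 6 mm thick); shut it is 77 mm above the table, in the dispenser's front plane, 8 mm higher than the pins' tops; moves with the flap. The roof keeps a hand pointing straight down out: a hand leaning 30 to 45 degrees (fingers down and to dispenser +x), driven in level, pushes the flap inward and reaches the middle or front half of a pin.
- pin_center (a point): Centre of the plain rolling pin to fetch: straight bare-wood cylinder, 28 mm diameter, 110 mm long, about 50 g, own x along its length. At the start it lies along the dispenser's x, centre 55 mm above the table (25 mm above the deck), near end 12 mm behind the shut flap.
- handled_pin_center (a point): Centre of the other rolling pin, which stays: bare-wood cylinder 28 mm diameter, 70 mm long, with a thin 20 mm handle at each end (110 mm overall), own x along its length.
- rest_seat (a point): Centre of the plain pin when it lies in the fixed steel rest, 33 mm above the table; pin along this point's x, either way round. The rest: base plate 120 x 76 x 5 mm, two V yokes 10 mm thick at x -42 and +42 mm, sides sloping 35 degrees, 59 mm wide over the V, at most 37 mm high, 74 mm free between them for fingers. The pin settles into the V by itself.
- oil_bottle: Bystander: amber glass bottle, 66 mm diameter, 190 mm high; origin under its base.
- jar: Bystander: glass jar with steel lid, 84 mm diameter, 110 mm high; origin under its base.
- bowl: Bystander: steel bowl, 130 mm diameter, 55 mm high; origin under its base.

How it is judged:
By the outcome, as a careful person would: the job done as asked, in the order asked, and still so for the second after the job is handed in, with the robot touching nothing.
It also fails if it takes over 54 s, if anything falls off the work surface, if the arm or the gripper's body presses on something with over 40 N, if the wrist force passes 120 N, or if a joint passes its speed limit or range.

### The arm

A 7-joint arm with a two-finger parallel gripper is mounted at the origin on the work surface. World frame = base frame: x ahead of the robot, y to its left, z up, the work surface at z = 0. Lengths are in m, angles in rad, forces in N, time in s.
With the tool pointing down it reaches from about 0.4 to 0.85 m from the base axis. Payload 4.5 kg.
Tool frame: the origin (TCP) lies at the very end of the fingers, on their centre line; the grasp point (between the pads) lies 19 mm behind it (manip.grasp_offset is the distance from the TCP to the grasp point, in m); z points along the fingers, y is the direction in which the jaws open and shut (so a half turn about z gives the same grasp; the last joint's range is limited). The gripper opens to 85 mm and grips with 20 to 120 N. Pads are 22 mm wide; open, the fingers measure 114 mm over their backs; the gripper's body (76 mm by 85 mm) begins 54 mm behind the grasp point. The pads swing forward as they close: fully open they stand 13 mm farther back than shut.
Start: joints at [-1.195, 0.689, -0.195, 1.565, 0.157, 0.902, -0.215], TCP at [0.209, 0.589, 0.209] pointing down, gripper open.
Joint ranges: [-3.01, 3.01], [-0.46, 2.08], [-1.47, 1.51], [0.13, 2.56], [-1, 4.14], [0.04, 2.09], [-2.66, 2.66]. Speed limits (rad/s): [2.57, 2.57, 3.14, 3.14, 3.14, 3.14, 3.14].

### API

Orientations are given as a unit quaternion [x, y, z, w].
In Python, from bench import manip, viewer gives the robot as it stands.
- The arm moves only by the tool step_arm, never from a script. Its argument "series" is a list of rows, each a list of 7 numbers: the turn, a rotation vector about the tool's x, y, z in degrees, then the shift along the tool's x, y, z in cm, then the closure, from 0 (fully open) to 1 (shut). A call has 1 to 8 rows; each row is the pose to reach, as a shift and turn from the pose commanded when the call began, along the tool's axes at that moment; what a row does not reach only later rows make up. A row lasts 1/8 s, in which the tool goes at most 62.5 mm and 10.7 degrees, less where a joint would pass 70% of its speed; a pose out of reach is approached as far as the arm can. A call with a gripper value outside its range is refused whole. The fingers move at their own pace and stop on an object; "squeeze" is the grip in N (left out, the last holds). Time passes only in rows, so rows that repeat a pose let the fingers close. It gives the time, the measured TCP pose, the force and the opening at its end, in the units of the state.
- manip.state(): the state, without advancing time (a new reading comes with each control period).
- viewer.camera(name): name is "scene" or "side" or "wrist"; returns a dict with "image" (400x640x3 uint8, red, green, blue), "K" (3x3 intrinsics, pixels), "position" and "orientation" of the camera in the world. Camera axes: x right, y down, z forward; pixel columns grow to the right and rows downward; lengths in m; the calibration is good to about 2 mm. A picture is of the moment at which its call begins. There is no depth.
- manip.job_done(): hands the job in, once; it reports no verdict.
Trained networks look in a picture, given as the dict that the camera call returned (one of the last four; its "shot" number tells which), for a name from the list of things; names that differ only in an ending like _2 or _b are one class to them, and where a whole thing is asked for, a point or a joint stands for the part that bears it (a point fixed in the world has none). Each returns a list of dicts, best first, with "p" (0 to 1); they miss things now and then, are a little off and sometimes report something else, mostly with a low value. They report only what shows in the picture. A call takes as long as a camera call.
- viewer.trace(picture, label): "region" (400x640 bool, what is visible of it) and "box" ([left, top, right, bottom] in pixels, round what is visible of it).
The state is a dict: "time_s": time; "q": joint angles; "qd": joint speeds; "joint_torque": joint torques, N m; "position": TCP position; "tool_rot": TCP orientation; "contact_force": force on the tool from outside, world axes, zero at the start; "ft_torque": the same for the moment, N m; "opening": finger opening in m.
Only numpy, scipy, OpenCV 4.12 (cv2) and the standard library are available. Lean on these libraries where they do the work, as an engineer would, in place of code of your own. Each camera call takes 0.05 s, during which the arm holds its last target.

## Working session

There is one attempt and no reset: what is moved stays moved. The work goes in short steps, Python scripts to look and compute and a tool call to move; the robot and the scene stay as the last step left them, time stands still between calls to the robot, and variables do not carry over. Pictures are saved under pics/ and viewed, and the job is handed in when it is done.

Besides the shell and the picture viewer there is one more tool, called by a JSON object that holds its "name" and its "arguments", one argument or row to a line. step_arm: Moves the arm, as the interface text tells. Its arguments: {"type":"object","properties":{"series":{"type":"array"},"squeeze":{"type":"number"}},"required":["series"]}

```bash
ls; mkdir -p pics; python3 - <<'E'
from bench import manip, viewer
import cv2,pickle
s=manip.state(); print(s)
print(manip.grasp_offset)
D={}
for n in ["scene","side","wrist"]:
    c=viewer.camera(n); D[n]=c
    cv2.imwrite(f"pics/{n}0.png",c["image"][:,:,::-1]); print(n,c["K"],c["position"],c["orientation"],c["shot"])
    for l in ["dispenser","flap","pin_center","handled_pin_center","rest_seat","oil_bottle","jar","bowl"]:
        try: print(l,[(round(r["p"],2),r["box"]) for r in viewer.trace(c,l)][:3])
        except Exception as e: print(l,e)
pickle.dump(D,open("d0.pkl","wb"))
E
```

```text
pics
{'time_s': 0.0, 'q': array([-1.19521924,  0.69004865, -0.19452913,  1.56636024,  0.1573015 ,
        0.90250634, -0.21509499]), 'qd': array([ 7.59184344e-05,  1.15446581e-04,  7.52595982e-05,  3.94922020e-04,
       -7.88670021e-04,  7.90077199e-04,  9.42777694e-04]), 'joint_torque': array([-1.67666099e-04, -5.39596260e+01, -1.26659241e+00, -1.58549774e+01,
        9.05181456e-03,  9.30634938e-03,  4.77196480e-06]), 'position': array([0.20928191, 0.58816504, 0.20783981]), 'tool_rot': array([ 1.70006678e-01,  9.85442438e-01, -9.59221913e-04, -1.01201940e-04]), 'contact_force': array([-0.09060706, -0.01856983,  0.61140878]), 'ft_torque': array([-0.00700062, -0.02136552, -0.01130485]), 'opening': 0.08568611550242611}
0.0187
scene [[384.99592672   0.         316.80167117]
 [  0.         384.99592672 197.47563852]
 [  0.           0.           1.        ]] [ 0.94960225 -0.53351741  1.22131035] [ 0.91326222  0.31399376 -0.08365226 -0.24568748] 1
dispenser [(0.95, [263.1, 152.5, 376.5, 284.3]), (0.59, [267.1, 167.5, 335.5, 237.6])]
flap [(0.77, [263.8, 167.1, 333.4, 238.7])]
pin_center
[... 510 characters left out ...]
07.8]), (0.25, [360.5, 133.9, 387.7, 171.5]), (0.24, [298.8, 172.8, 335.1, 253.9])]
flap [(0.87, [299.3, 170.1, 334.8, 254.6])]
pin_center [(0.52, [315.8, 248.0, 354.5, 271.9])]
handled_pin_center [(0.65, [327.2, 226.7, 360.1, 239.4])]
rest_seat [(0.92, [296.0, 122.6, 331.7, 151.8])]
oil_bottle [(0.58, [363.9, 136.9, 386.8, 168.9])]
jar []
bowl [(0.92, [207.4, 328.2, 256.3, 380.7])]
wrist [[348.30895732   0.         314.75962493]
 [  0.         348.30895732 198.03703488]
 [  0.           0.           1.        ]] [0.13060584 0.61632822 0.37379649] [0.80599265 0.56896658 0.09395916 0.13350865] 3
dispenser []
flap []
pin_center []
handled_pin_center []
rest_seat []
oil_bottle []
jar []
bowl []
```

```bash
python3 - <<'E'
import cv2
for n,(x0,y0,x1,y1) in {"scene":(160,100,420,300),"side":(200,100,420,390)}.items():
    im=cv2.imread(f"pics/{n}0.png")[y0:y1,x0:x1]
    s=min(800/im.shape[1],600/im.shape[0]); cv2.imwrite(f"pics/{n}0z.png",cv2.resize(im,None,fx=s,fy=s,interpolation=cv2.INTER_CUBIC)); print(n,s)
E
```

```text
scene 3.0
side 2.0689655172413794
```

View pics/scene0.png

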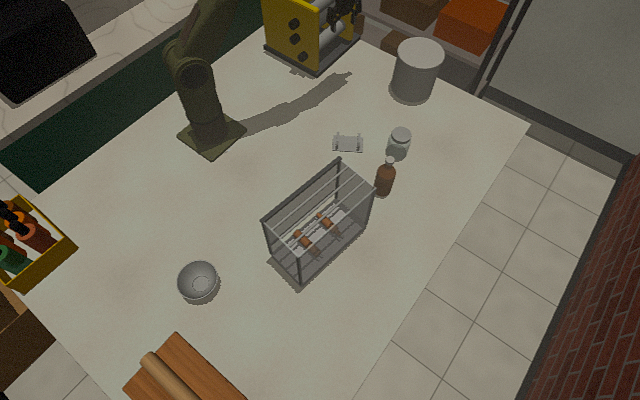

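View pics/wrist0.png

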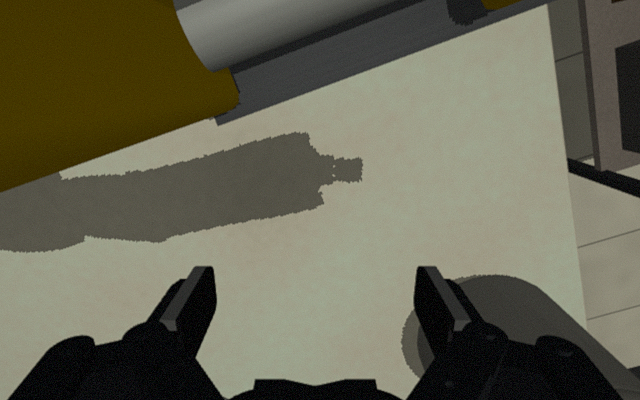

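```bash
sleep 1
```

```text
(no output)
```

View pics/scene0z.png

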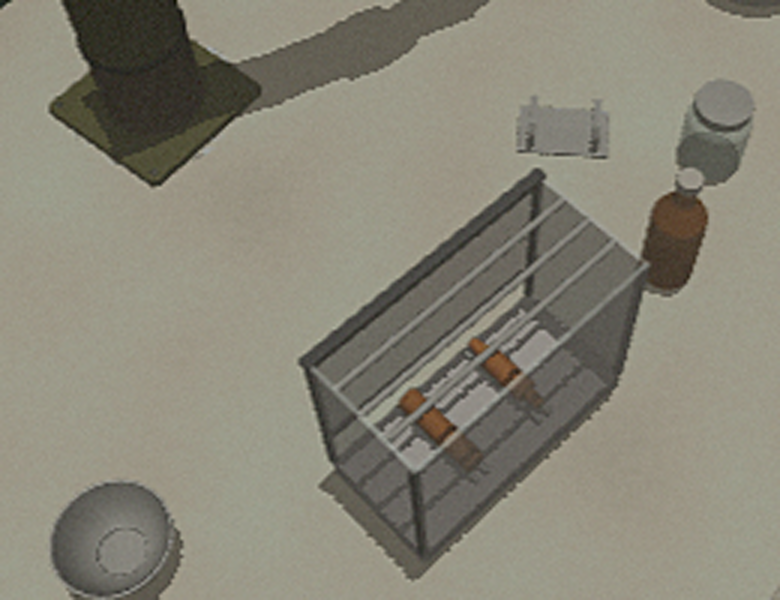

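View pics/side0z.png

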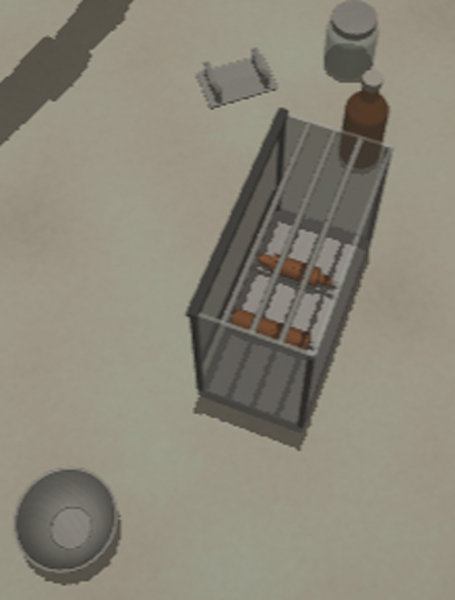

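```bash
cat > h.py <<'E'
import numpy as np, pickle
from scipy.spatial.transform import Rotation as R
def proj(c,P):
    p=(np.atleast_2d(P)-c["position"])@R.from_quat(c["orientation"]).as_matrix()
    uv=p@c["K"].T; return uv[:,:2]/uv[:,2:]
def onz(c,px,z):
    d=R.from_quat(c["orientation"]).as_matrix()@np.linalg.inv(c["K"])@np.array([px[0],px[1],1.])
    t=(z-c["position"][2])/d[2]; return c["position"]+t*d
def T(x,y,yaw):
    c,s=np.cos(yaw),np.sin(yaw); return np.array([[c,-s,0],[s,c,0],[0,0,1]]),np.array([x,y,0])
E
python3 - <<'E'
from h import *
from scipy.optimize import least_squares
D=pickle.load(open("d0.pkl","rb"))
sz=lambda u,v:(u/3+160,v/3+100)
q=2.0689655; dz=lambda u,v:(u/q+200,v/q+100)
S,C=D["scene"],D["side"]
for n,p,z in [("A",sz(303,360),.27),("B",sz(540,175),.27),("C",sz(648,265),.27),("D",sz(415,470),.27)]: print(n,onz(S,p,z))
for n,p,z in [("A",dz(191,315),.27),("B",dz(282,110),.27),("C",dz(390,150),.27),("D",dz(313,353),.27)]: print(n,onz(C,p,z))
h=.155
pts=[(S,sz(303,360),(0,h,.27)),(S,sz(540,175),(0,-h,.27)),(S,sz(648,265),(.152,-h,.27)),(S,sz(415,470),(.152,h,.27)),(S,sz(422,557),(.152,h,.0)),
(C,dz(191,315),(0,h,.27)),(C,dz(282,110),(0,-h,.27)),(C,dz(390,150),(.152,-h,.27)),(C,dz(313,353),(.152,h,.27)),(C,dz(303,428),(.152,h,0)),(C,dz(200,393),(0,h,0))]
def f(v):
    A,t=T(*v); return np.concatenate([proj(c,A@np.array(P)+t)[0]-p for c,p,P in pts])
r=least_squares(f,[.65,-.1,0.]); print(r.x,r.cost); print(r.fun.reshape(-1,2).round(1))
A,t=T(*r.x)
for y in(.05,-.05):
    for c in(S,C): print(y,proj(c,np.array([A@np.array([X,y,.055])+t for X in(.012,.067,.122)])).round(1).tolist())
E
```

```text
A [ 0.53470198 -0.24941679  0.27      ]
B [0.58310931 0.05370712 0.27      ]
C [0.72833761 0.03173546 0.27      ]
D [ 0.68405521 -0.26917729  0.27      ]
A [ 0.53822259 -0.25373776  0.27      ]
B [0.58001028 0.05658185 0.27      ]
C [0.72660838 0.02599598 0.27      ]
D [ 0.6838654  -0.26819078  0.27      ]
[ 0.71160908 -0.11324423  3.00466615] 15809.921022780849
[[ 39.8  37.4]
 [ 38.9  28.8]
 [-34.8 -31.7]
 [-35.1 -36.5]
 [-27.9 -29.4]
 [ 61.9  18.4]
 [ 55.3  15.4]
 [-51.1 -20.5]
 [-57.5 -21.1]
 [-48.9 -16.7]
 [ 51.1  18.5]]
0.05 [[324.5, 257.9], [312.6, 246.5], [301.1, 235.4]]
0.05 [[356.9, 266.8], [338.5, 260.4], [320.4, 254.1]]
-0.05 [[346.0, 238.0], [334.1, 227.2], [322.5, 216.7]]
-0.05 [[367.7, 237.2], [349.9, 231.2], [332.3, 225.3]]
```

```bash
python3 - <<'E'
from h import *
from scipy.optimize import least_squares
D=pickle.load(open("d0.pkl","rb"))
sz=lambda u,v:(u/3+160,v/3+100)
q=2.0689655; dz=lambda u,v:(u/q+200,v/q+100)
S,C=D["scene"],D["side"]
h=-.155
pts=[(S,sz(303,360),(0,h,.27)),(S,sz(540,175),(0,-h,.27)),(S,sz(648,265),(.152,-h,.27)),(S,sz(415,470),(.152,h,.27)),(S,sz(422,557),(.152,h,.0)),
(C,dz(191,315),(0,h,.27)),(C,dz(282,110),(0,-h,.27)),(C,dz(390,150),(.152,-h,.27)),(C,dz(313,353),(.152,h,.27)),(C,dz(303,428),(.152,h,0)),(C,dz(200,393),(0,h,0))]
def f(v):
    A,t=T(*v); return np.concatenate([proj(c,A@np.array(P)+t)[0]-p for c,p,P in pts])
r=least_squares(f,[.56,-.1,-.15]); print(r.x,r.cost); print(r.fun.reshape(-1,2).round(1))
A,t=T(*r.x)
for y in(.05,-.05):
    print(y,A@np.array([.067,y,.055])+t)
    for c in(S,C): print(y,proj(c,np.array([A@np.array([X,y,.055])+t for X in(.012,.067,.122)])).round(1).tolist())
# rest
print("rest-ish")
for c,ps in((S,[sz(517,155),sz(607,157),sz(525,100),sz(603,103)]),(C,[dz(212,107),dz(277,88),dz(197,72),dz(268,55)])):
    for p in ps: print([onz(c,p,z)[:2].round(4).tolist() for z in(0,.035)])
for l,b in (("bottle",(370.9,156.8,395.4,196.2)),("jar",(389.8,127.6,410.4,162.9)),("bowl",(175.6,260.5,216.8,298.6))):
    u=(b[0]+b[2])/2; print(l,onz(S,(u,b[3]-6),0)[:2],onz(S,(u,(b[1]+b[3])/2),{"bottle":.095,"jar":.055,"bowl":.03}[l])[:2])
E
```

```text
[ 0.55669966 -0.09578233 -0.14305452] 19.106816392460864
[[ 0.  -0.1]
 [-0.4 -1.5]
 [ 1.1 -0.8]
 [-0.1  0.7]
 [ 0.9  2.4]
 [-1.  -2. ]
 [-0.4 -0.4]
 [ 1.6 -2.9]
 [ 0.3  1.2]
 [-0.9  2.6]
 [-1.2  0.8]]
0.05 [ 0.63014361 -0.05584507  0.055     ]
0.05 [[317.3, 213.4], [328.6, 223.8], [340.3, 234.6]]
0.05 [[325.1, 224.1], [342.5, 230.1], [360.2, 236.1]]
-0.05 [ 0.6158869  -0.15482358  0.055     ]
-0.05 [[295.7, 231.8], [307.0, 242.8], [318.6, 254.2]]
-0.05 [[312.7, 252.8], [330.7, 259.2], [348.9, 265.7]]
rest-ish
[[0.4362, 0.2278], [0.451, 0.206]]
[[0.5312, 0.2979], [0.5432, 0.274]]
[[0.3895, 0.3085], [0.4055, 0.2843]]
[[0.4756, 0.3692], [0.4892, 0.3433]]
[[0.435, 0.2357], [0.4421, 0.2104]]
[[0.5306, 0.2983], [0.5352, 0.2713]]
[[0.3929, 0.3009], [0.4012, 0.2738]]
[[0.5011, 0.3638], [0.5065, 0.3351]]
bottle [0.69093394 0.2017004 ] [0.6805021  0.19158323]
jar [0.66007673 0.37042859] [0.64427502 0.37635715]
bowl [ 0.42801212 -0.49012725] [ 0.40983102 -0.46213444]
```

```bash
cat >> h.py <<'E'
def orient(yaw,lean):
    # lean deg: tool z down and toward heading yaw; tool x backwards/down
    l=np.radians(lean); hx=np.array([np.cos(yaw),np.sin(yaw),0]); up=np.array([0,0,1.])
    z=np.sin(l)*hx-np.cos(l)*up; x=-np.cos(l)*hx-np.sin(l)*up
    y=np.cross(z,x); return R.from_matrix(np.c_[x,y,z])
def move(s,p,o):
    r0=R.from_quat(s["tool_rot"]); d=r0.inv()
    print("turn",(d*o).as_rotvec(degrees=True).round(1),"mag",round(np.degrees((d*o).magnitude()),1),"shift cm",(d.apply(np.array(p)-s["position"])*100).round(2))
DISP=(0.5567,-0.0958,-0.143)
def dis(x,y,z):
    A,t=T(*DISP); return A@np.array([x,y,z])+t
E
python3 - <<'E'
from h import *
from bench import manip
s=manip.state()
o=orient(DISP[2],40)
move(s,[.42,.25,.24],R.from_quat(s["tool_rot"]))
move(s,[.42,.25,.24],orient(DISP[2],20))
move(s,dis(-.09,-.05,.12),o); print(dis(-.09,-.05,.12))
E
```

```text
turn [0. 0. 0.] mag 0.0 shift cm [-31.19 -24.87  -3.13]
turn [ -2.  -19.9 -11.3] mag 23.0 shift cm [-31.19 -24.87  -3.13]
turn [ -4.  -39.9 -10.9] mag 41.5 shift cm [-47.82 -59.55   8.87]
[ 0.46049298 -0.13246346  0.12      ]
```

{"name": "step_arm", "arguments": {
  "series": [
    [0,0,0,-5,-4,-0.5,0],
    [0,0,0,-10,-8,-1,0],
    [0,0,0,-15,-12,-1.5,0],
    [0,0,0,-20,-16,-2,0],
    [0,0,0,-25,-20,-2.5,0],
    [0,0,0,-28,-23,-3,0],
    [0,0,0,-28,-23,-3,0]
  ]
}}

```text
time_s: 2.22
position: [0.3988, 0.2735, 0.239]
tool_rot: [0.175, 0.985, -0.001, 0.001]
contact_force: [-0.8, 0.3, 0.3]
opening: 0.0856
```

```bash
python3 - <<'E'
from bench import manip, viewer
from h import *
import cv2
s=manip.state(); print(s["time_s"],s["position"],s["qd"].round(2))
c=viewer.camera("wrist"); cv2.imwrite("pics/w1.png",c["image"][:,:,::-1]); pickle.dump(c,open("w1.pkl","wb"))
for l in("rest_seat","flap","dispenser"):print(l,[(round(r["p"],2),r["box"]) for r in viewer.trace(c,l)])
E
```

```text
2.225 [0.3987956  0.27351184 0.23902971] [-0.07  0.01 -0.08 -0.02 -0.03 -0.02 -0.03]
rest_seat [(0.66, [291.8, 144.7, 404.6, 248.8])]
flap []
dispenser [(0.79, [0.0, 329.9, 234.3, 400.0]), (0.15, [295.5, 145.8, 403.7, 250.7])]
```

View pics/w1.png

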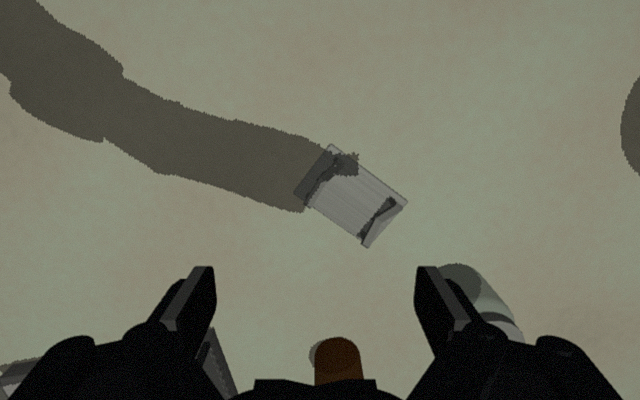

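```bash
python3 - <<'E'
import cv2
im=cv2.imread("pics/w1.png")[130:260,280:420]
im=cv2.convertScaleAbs(im,alpha=1.6)
cv2.imwrite("pics/w1z.png",cv2.resize(im,None,fx=4.5,fy=4.5,interpolation=cv2.INTER_CUBIC))
E
```

```text
(no output)
```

View pics/w1z.png

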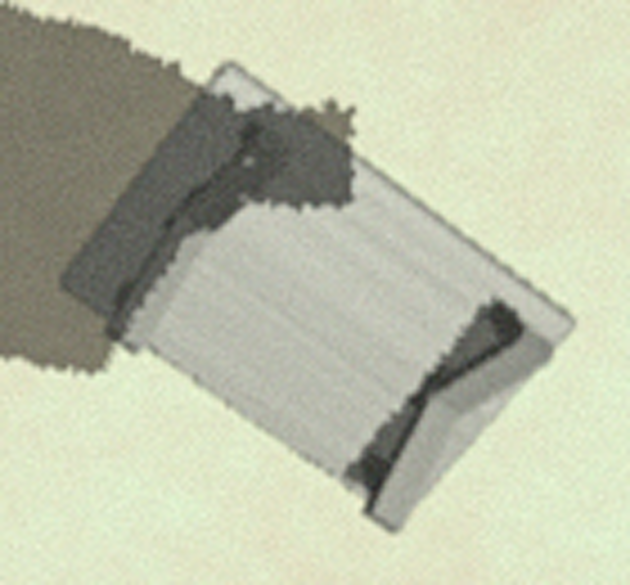

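```bash
python3 - <<'E'
from h import *
from scipy.optimize import least_squares
w=pickle.load(open("w1.pkl","rb"));D=pickle.load(open("d0.pkl","rb"));C,S=D["side"],D["scene"]
z4=lambda u,v:(u/4.5+280-.4,v/4.5+130-.4)
q=2.0689655; dz=lambda u,v:(u/q+200,v/q+100)
sz=lambda u,v:(u/3+160,v/3+100)
P=[z4(228,62),z4(575,325),z4(62,285)]
W=[onz(w,p,.005)[:2] for p in P]; print(np.round(W,4))
print(np.linalg.norm(W[0]-W[1]),np.linalg.norm(W[0]-W[2]))
# P1 = which corners
def fit(pts):
    def f(v):
        A,t=T(*v); return np.concatenate([proj(c,A@np.array(X)+t)[0]-p for c,p,X in pts])
    r=least_squares(f,[.47,.30,.6]); print(r.x.round(4),np.degrees(r.x[2]).round(1),r.fun.reshape(-1,2).round(1).tolist()); return r.x
a,b=.06,.038
rest=fit([(w,P[0],(-a,b,.005)),(w,P[1],(a,b,.005)),(w,P[2],(-a,-b,.005))])
A,t=T(*rest)
# compare with yoke tips at 37 mm, ends
print(proj(w,[A@np.array(X)+t for X in[(.047,-.0295,.037),(.042,0,.02),(.047,.0295,.037)]]).round(1), z4(390,530),z4(430,395))
for c,n in((C,"side"),(S,"scene")): print(n,proj(c,[A@np.array(X)+t for X in[(-a,-b,.0),(a,-b,.0),(-a,b,0),(a,b,0)]]).round(1).tolist())
print(dz(212,107),dz(277,88), sz(517,155),sz(607,157))
E
```

```text
[[0.3918 0.2938]
 [0.4912 0.3582]
 [0.4331 0.2323]]
0.11843354480434902 0.07408401981003837
[0.4625 0.295  0.5767] 33.0 [[0.2, -0.4], [1.3, 0.3], [-1.5, 0.3]]
[[368.6 248.4]
 [379.2 221.8]
 [402.1 210.8]] (366.2666666666667, 247.37777777777777) (375.15555555555557, 217.37777777777777)
side [[301.5, 152.8], [334.6, 143.2], [294.3, 136.2], [326.8, 127.0]]
scene [[332.1, 150.8], [362.5, 152.9], [333.3, 135.8], [363.0, 137.8]]
(302.4666675205556, 151.7166670976389) (333.88333444902776, 142.53333368777777) (332.33333333333337, 151.66666666666666) (362.33333333333337, 152.33333333333334)
```

```bash
echo 'REST=(0.4625,0.295,0.5767)'>>h.py; python3 - <<'E'
from h import *
from bench import manip
s=manip.state()
move(s,dis(-.08,-.05,.13),orient(DISP[2],40)); print(dis(-.08,-.05,.13))
E
```

```text
turn [ -3.9 -39.9 -10.8] mag 41.5 shift cm [-20.85 -36.55  10.82]
[ 0.47039091 -0.1338886   0.13      ]
```

{"name": "step_arm", "arguments": {
  "series": [
    [-0.5,-5,-1.4,-2.6,-4.6,1.3,0],
    [-1,-10,-2.7,-5.2,-9.1,2.7,0],
    [-1.5,-15,-4,-7.8,-13.7,4,0],
    [-2,-20,-5.4,-10.4,-18.3,5.4,0],
    [-2.4,-25,-6.7,-13,-22.8,6.7,0],
    [-2.9,-30,-8.1,-15.6,-27.4,8.1,0],
    [-3.4,-35,-9.4,-18.2,-32,9.4,0],
    [-3.9,-39.9,-10.8,-20.9,-36.6,10.8,0]
  ]
}}

```text
time_s: 3.42
position: [0.3883, -0.0175, 0.1327]
tool_rot: [0.067, 0.983, -0.128, 0.115]
contact_force: [-1.3, -0.7, -0.8]
opening: 0.0856
```

```bash
cat > look.py <<'E'
import sys,cv2,pickle
from h import *
from bench import manip, viewer
s=manip.state(); print(s["time_s"],s["position"].round(4),s["contact_force"].round(2),s["opening"])
r=R.from_quat(s["tool_rot"]).as_matrix(); print("lean",np.degrees(np.arccos(-r[2,2])).round(1),"yaw",np.degrees(np.arctan2(r[1,2],r[0,2])).round(1),"y.z",r[2,1].round(3))
A,t=T(*DISP); print("TCP disp",(A.T@(s["position"]-t)).round(4))
A,t=T(*REST); print("TCP rest",(A.T@(s["position"]-t)).round(4))
for n in sys.argv[2:]:
    c=viewer.camera(n); cv2.imwrite(f"pics/{n}{sys.argv[1]}.png",c["image"][:,:,::-1]); pickle.dump(c,open(f"{n}{sys.argv[1]}.pkl","wb"))
E
python3 look.py 2 wrist; python3 - <<'E'
from h import *
from bench import manip
s=manip.state()
w=pickle.load(open("wrist2.pkl","rb"))
print(proj(w,[dis(x,-.05,.055) for x in(.012,.067,.122)]+[dis(0,-.05,.077),dis(0,-.155,.0),dis(0,.05,.077)]).round(1).tolist())
move(s,dis(-.03,-.05,.048),orient(DISP[2],40))
E
```

```text
3.425 [ 0.3883 -0.0175  0.1327] [-1.26 -0.65 -0.79] 0.08563146667746112
lean 19.8 yaw -51.8 y.z -0.235
TCP disp [-0.1778  0.0536  0.1327]
TCP rest [-0.2325 -0.2215  0.1327]
[[242.0, 322.1], [248.5, 352.8], [254.1, 379.3], [231.4, 332.5], [180.1, 263.6], [329.8, 352.9]]
turn [-12.8 -26.    5. ] mag 29.4 shift cm [-12.24  -7.6   13.66]
```

View pics/wrist2.png

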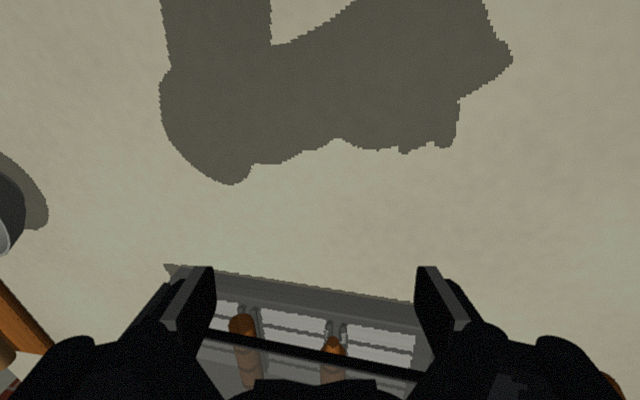

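```bash
python3 - <<'E'
from h import *
from bench import manip
s=manip.state()
move(s,dis(-.08,-.05,.10),orient(DISP[2],40)); print(s["q"].round(2),s["qd"].round(2))
E
```

```text
turn [-12.8 -26.    5. ] mag 29.4 shift cm [-8.61 -8.93  7.57]
[ 0.15  0.71 -0.88  2.51  1.49  0.87 -0.58] [-0.18 -0.11  0.35 -0.01 -0.06 -0.34  0.04]
```

{"name": "step_arm", "arguments": {
  "series": [
    [-2,-5,1,-2,-2,1,0],
    [-4,-9,2,-4,-4,3,0],
    [-6,-13,3,-6,-6,5,0],
    [-8,-17,4,-8,-8,7,0],
    [-10,-21,4,-8.6,-8.9,7.6,0],
    [-12.8,-26,5,-8.6,-8.9,7.6,0],
    [-12.8,-26,5,-8.6,-8.9,7.6,0]
  ]
}}

```text
time_s: 4.35
position: [0.5158, -0.1519, 0.106]
tool_rot: [0.066, 0.944, -0.02, 0.324]
contact_force: [-0.3, 0.1, -0.4]
opening: 0.0855
```

```bash
python3 look.py 3; python3 - <<'E'
from h import *
from bench import manip
s=manip.state();print(s["q"].round(2),s["qd"].round(2))
move(s,dis(-.06,-.05,.06),orient(DISP[2],40))
E
```

```text
4.35 [ 0.5158 -0.1519  0.106 ] [-0.33  0.08 -0.39] 0.08548854968758693
lean 37.9 yaw -7.5 y.z 0.005
TCP disp [-0.0325 -0.0613  0.106 ]
TCP rest [-0.199  -0.4037  0.106 ]
[ 0.94  1.26 -1.47  2.56  2.14  1.41 -0.32] [-0.05 -0.03 -0.04 -0.01 -0.04  0.01 -0.02]
turn [ 0.4 -2.1  0.1] mag 2.2 shift cm [5.   1.12 1.95]
```

```bash
python3 - <<'E'
from h import *
from bench import manip
s=manip.state()
move(s,dis(-.025,-.05,.048),orient(DISP[2],40))
E
```

```text
turn [ 0.4 -2.1  0.1] mag 2.2 shift cm [2.98 1.1  5.05]
```

{"name": "step_arm", "arguments": {
  "series": [
    [0,0,0,0.5,0.3,1.2,0],
    [0,-1,0,1.5,0.6,2.5,0],
    [0,-2,0,2,1,3.8,0],
    [0,-2,0,3,1.1,5,0],
    [0,-2,0,3,1.1,5,0]
  ]
}}

```text
time_s: 4.97
position: [0.5311, -0.1412, 0.0485]
tool_rot: [0.064, 0.938, -0.019, 0.34]
contact_force: [-0.2, 0.0, 0.5]
opening: 0.0854
```

```bash
python3 look.py 4 wrist side; python3 - <<'E'
from h import *
from bench import manip
s=manip.state();print(s["q"].round(2),s["qd"].round(2))
w=pickle.load(open("wrist4.pkl","rb"))
print(proj(w,[dis(x,-.05,.055) for x in(.012,.067,.122)]+[dis(0,-.05,.077),dis(0,-.155,.0),dis(0,.05,.077)]).round(1).tolist())
move(s,dis(-.025,-.05,.048),orient(DISP[2],40))
E
```

```text
4.975 [ 0.5311 -0.1412  0.0485] [-0.23  0.04  0.5 ] 0.08542335531656675
lean 39.8 yaw -7.1 y.z 0.007
TCP disp [-0.0189 -0.0486  0.0485]
TCP rest [-0.1804 -0.403   0.0485]
[ 0.9   1.49 -1.47  2.56  2.29  1.62 -0.25] [ 0.02 -0.02 -0.01  0.    0.    0.    0.  ]
[[312.6, 278.0], [312.3, 302.6], [312.0, 319.5], [312.9, 311.0], [149.0, 189.2], [500.0, 310.2]]
turn [0.6 0.  0.1] mag 0.6 shift cm [ 0.67 -0.03 -0.26]
```

View pics/wrist4.png

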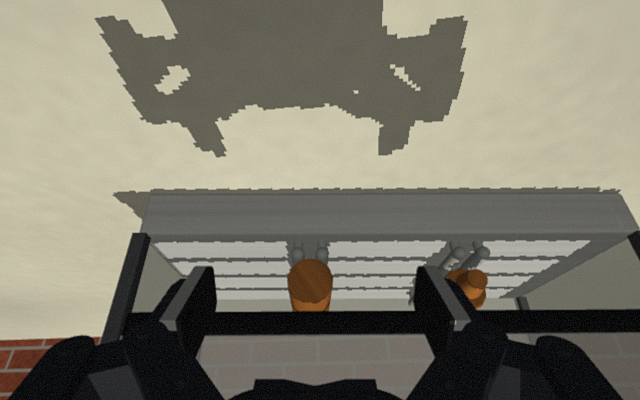

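View pics/side4.png

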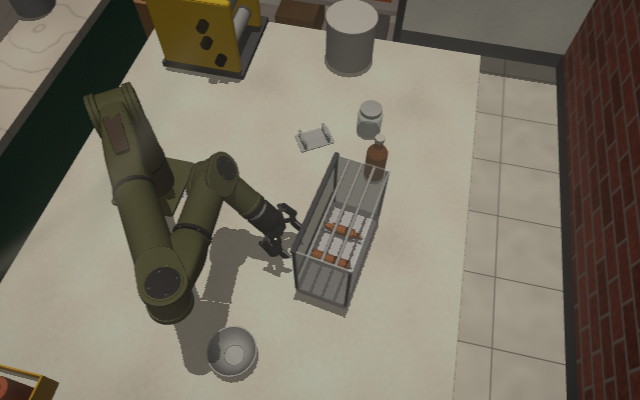

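```bash
python3 - <<'E'
from h import *
from bench import manip
s=manip.state()
for x in(.01,.04,.072): move(s,dis(x,-.051,.046),orient(DISP[2],40))
E
```

```text
turn [0.6 0.  0.1] mag 0.6 shift cm [-1.88 -0.16  2.14]
turn [0.6 0.  0.1] mag 0.6 shift cm [-4.18 -0.19  4.07]
turn [0.6 0.  0.1] mag 0.6 shift cm [-6.63 -0.22  6.13]
```

{"name": "step_arm", "arguments": {
  "series": [
    [0.5,0,0,-0.9,-0.1,1,0],
    [0.5,0,0,-1.9,-0.2,2.1,0],
    [0.5,0,0,-2.6,-0.2,2.8,0],
    [0.5,0,0,-3.4,-0.2,3.4,0],
    [0.5,0,0,-4.2,-0.2,4.1,0],
    [0.5,0,0,-4.2,-0.2,4.1,0]
  ]
}}

```text
time_s: 5.82
position: [0.5894, -0.1539, 0.0459]
tool_rot: [0.067, 0.937, -0.024, 0.342]
contact_force: [-0.6, 0.7, -0.4]
opening: 0.0851
```

```bash
python3 look.py 5 wrist scene; python3 - <<'E'
from h import *
from bench import manip
s=manip.state();print(s["q"].round(2),s["qd"].round(2))
move(s,dis(.072,-.051,.046),orient(DISP[2],40))
E
```

```text
5.825 [ 0.5894 -0.1539  0.0459] [-0.56  0.72 -0.35] 0.08511792427181959
lean 40.0 yaw -8.2 y.z 0.0
TCP disp [ 0.0406 -0.0529  0.0459]
TCP rest [-0.1384 -0.4455  0.0459]
[ 0.92  1.49 -1.46  2.38  2.3   1.49 -0.11] [ 0.    0.    0.    0.01  0.    0.   -0.  ]
turn [0. 0. 0.] mag 0.0 shift cm [-2.5   0.17  2.05]
```

View pics/wrist5.png

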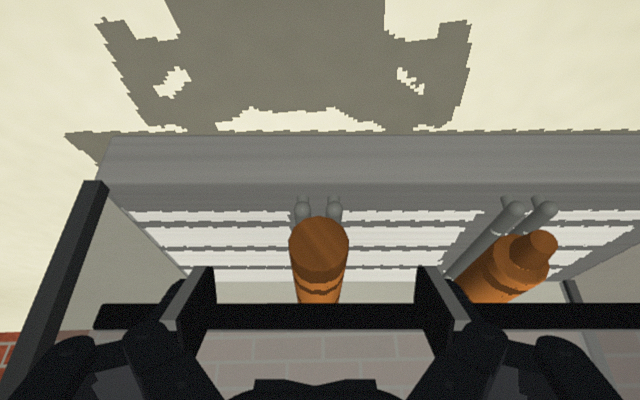

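View pics/scene5.png

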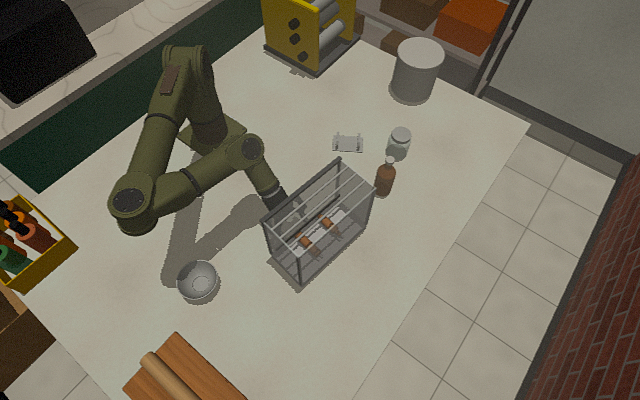

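{"name": "step_arm", "arguments": {
  "series": [
    [0,0,0,-0.6,0.1,0.5,0],
    [0,0,0,-1.2,0.1,1,0],
    [0,0,0,-1.9,0.1,1.5,0],
    [0,0,0,-2.5,0.1,2,0],
    [0,0,0,-2.5,0.1,2,0]
  ]
}}

```text
time_s: 6.55
position: [0.621, -0.1575, 0.0464]
tool_rot: [0.067, 0.937, -0.024, 0.341]
contact_force: [-1.1, -0.1, -1.2]
opening: 0.0851
```

```bash
python3 look.py 6 wrist
```

```text
6.55 [ 0.621  -0.1575  0.0464] [-1.11 -0.08 -1.23] 0.08508290972481344
lean 40.0 yaw -8.2 y.z 0.0
TCP disp [ 0.0725 -0.0519  0.0464]
TCP rest [-0.1139 -0.4658  0.0464]
```

View pics/wrist6.png

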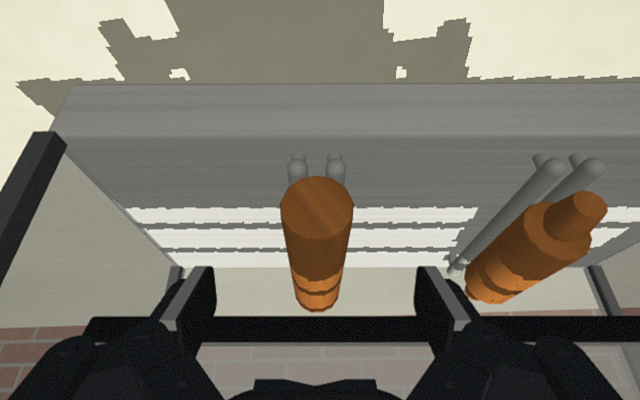

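{"name": "step_arm", "arguments": {
  "series": [
    [0,0,0,0,0,0,0.3],
    [0,0,0,0,0,0,0.5],
    [0,0,0,0,0,0,0.7],
    [0,0,0,0,0,0,0.9],
    [0,0,0,0,0,0,0.9],
    [0,0,0,0,0,0,0.9],
    [0,0,0,0,0,0,0.9]
  ],
  "squeeze": 40
}}

```text
time_s: 7.48
position: [0.6206, -0.1568, 0.0467]
tool_rot: [0.067, 0.937, -0.024, 0.342]
contact_force: [-1.6, 3.0, 1.8]
opening: 0.0228
```

```bash
python3 look.py 7 wrist;  python3 - <<'E'
from h import *
from bench import manip
s=manip.state();print(s["q"].round(2))
move(s,dis(.072,-.0515,.053),orient(DISP[2],40))
for x in (.03,0,-.06,-.09): move(s,dis(x,-.0515,.053),orient(DISP[2],40))
E
```

```text
7.475 [ 0.6206 -0.1568  0.0467] [-1.6   2.98  1.8 ] 0.02284672494258086
lean 40.0 yaw -8.1 y.z 0.001
TCP disp [ 0.0719 -0.0513  0.0467]
TCP rest [-0.1138 -0.4649  0.0467]
[ 0.91  1.49 -1.46  2.29  2.29  1.43 -0.05]
turn [0.1 0.  0. ] mag 0.1 shift cm [-0.41 -0.03 -0.48]
turn [0.1 0.  0. ] mag 0.1 shift cm [ 2.8  -0.02 -3.18]
turn [0.1 0.  0. ] mag 0.1 shift cm [ 5.1  -0.02 -5.11]
turn [0.1 0.  0. ] mag 0.1 shift cm [ 9.69 -0.01 -8.97]
turn [0.1 0.  0. ] mag 0.1 shift cm [ 11.99  -0.   -10.9 ]
```

View pics/wrist7.png

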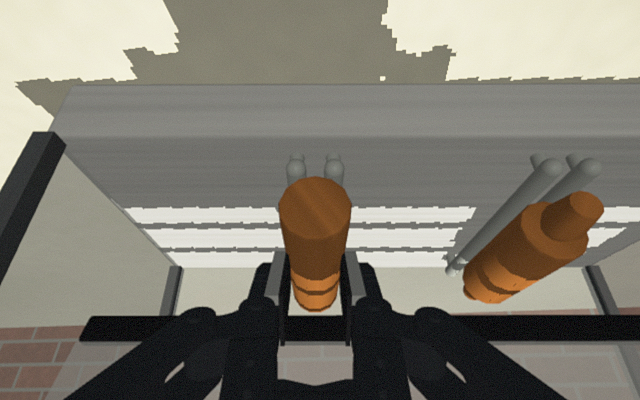

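{"name": "step_arm", "arguments": {
  "series": [
    [0,0,0,0,0,0,0.4],
    [0,0,0,0,0,0,0.3],
    [0,0,0,0,0,0,0.3],
    [0,0,0,0.2,0,0.2,0.3],
    [0,0,0,0.4,0,0.5,0.3],
    [0,0,0,0.4,0,0.5,0.3]
  ]
}}

```text
time_s: 8.28
position: [0.6205, -0.1571, 0.0395]
tool_rot: [0.067, 0.937, -0.024, 0.341]
contact_force: [0.2, 1.1, -2.2]
opening: 0.06
```

```bash
python3 look.py 8 wrist
```

```text
8.275 [ 0.6205 -0.1571  0.0395] [ 0.22  1.14 -2.18] 0.06004868450314421
lean 40.0 yaw -8.1 y.z 0.0
TCP disp [ 0.0719 -0.0516  0.0395]
TCP rest [-0.1141 -0.4652  0.0395]
```

View pics/wrist8.png

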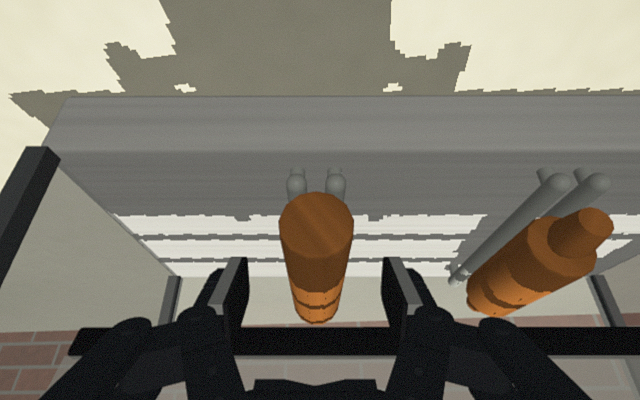

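{"name": "step_arm", "arguments": {
  "series": [
    [0,0,0,0,0,0,0.5],
    [0,0,0,0,0,0,0.7],
    [0,0,0,0,0,0,0.9],
    [0,0,0,0,0,0,0.9],
    [0,0,0,0,0,0,0.9],
    [0,0,0,0,0,0,0.9]
  ],
  "squeeze": 40
}}

```text
time_s: 9.07
position: [0.6209, -0.1567, 0.0405]
tool_rot: [0.067, 0.937, -0.024, 0.342]
contact_force: [-2.8, 2.8, 3.6]
opening: 0.0259
```

```bash
python3 look.py 9 wrist
```

```text
9.075 [ 0.6209 -0.1567  0.0405] [-2.84  2.76  3.56] 0.025880728760684923
lean 40.1 yaw -8.0 y.z 0.001
TCP disp [ 0.0722 -0.0512  0.0405]
TCP rest [-0.1135 -0.465   0.0405]
```

View pics/wrist9.png

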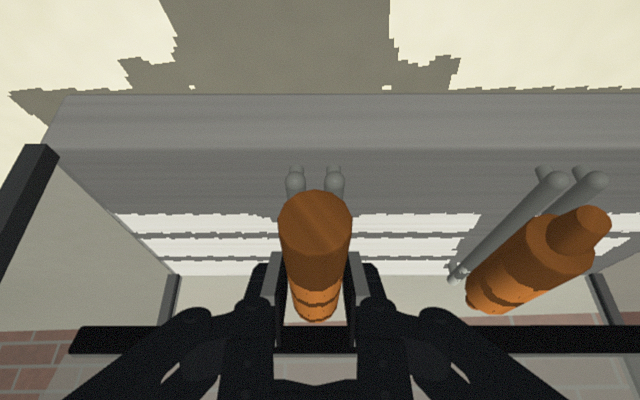

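```bash
python3 - <<'E'
from h import *
from bench import manip
s=manip.state()
move(s,dis(.072,-.0515,.0445),orient(DISP[2],40))
for x in (.04,0,-.05,-.09): move(s,dis(x,-.0515,.0445),orient(DISP[2],40))
E
```

```text
turn [0.1 0.1 0. ] mag 0.1 shift cm [-0.24 -0.04 -0.32]
turn [0.1 0.1 0. ] mag 0.1 shift cm [ 2.21 -0.03 -2.38]
turn [0.1 0.1 0. ] mag 0.1 shift cm [ 5.27 -0.02 -4.96]
turn [0.1 0.1 0. ] mag 0.1 shift cm [ 9.1  -0.02 -8.17]
turn [0.1 0.1 0. ] mag 0.1 shift cm [ 1.216e+01 -1.000e-02 -1.075e+01]
```

{"name": "step_arm", "arguments": {
  "series": [
    [0,0,0,-0.15,0,-0.15,0.9],
    [0,0,0,-0.3,0,-0.3,0.9],
    [0,0,0,0.1,0,-0.65,0.9],
    [0,0,0,0.5,0,-1,0.9],
    [0,0,0,0.5,0,-1,0.9]
  ]
}}

```text
time_s: 9.75
position: [0.61, -0.156, 0.0443]
tool_rot: [0.067, 0.937, -0.025, 0.341]
contact_force: [-1.0, -0.6, -1.5]
opening: 0.0255
```

```bash
python3 look.py 10 wrist; python3 - <<'E'
from h import *
from bench import manip
s=manip.state()
for x in (.04,0,-.05,-.09): move(s,dis(x,-.0515,.0445),orient(DISP[2],40))
E
```

```text
9.75 [ 0.61   -0.156   0.0443] [-0.96 -0.63 -1.47] 0.025461603778276214
lean 40.0 yaw -8.2 y.z -0.0
TCP disp [ 0.0614 -0.052   0.0443]
TCP rest [-0.1223 -0.4585  0.0443]
turn [-0.  0.  0.] mag 0.0 shift cm [ 1.66  0.06 -1.4 ]
turn [-0.  0.  0.] mag 0.0 shift cm [ 4.72  0.06 -3.97]
turn [-0.  0.  0.] mag 0.0 shift cm [ 8.55  0.06 -7.19]
turn [-0.  0.  0.] mag 0.0 shift cm [11.61  0.06 -9.76]
```

View pics/wrist10.png

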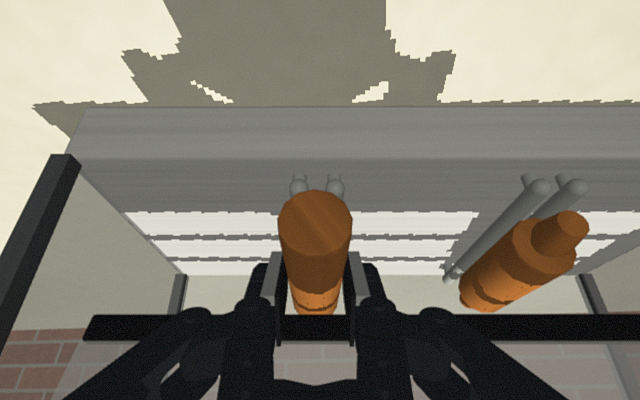

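{"name": "step_arm", "arguments": {
  "series": [
    [0,0,0,0.8,0,-0.7,0.9],
    [0,0,0,1.7,0,-1.4,0.9],
    [0,0,0,2.5,0,-2.1,0.9],
    [0,0,0,3.3,0,-2.8,0.9],
    [0,0,0,4,0,-3.4,0.9],
    [0,0,0,4.7,0,-4,0.9],
    [0,0,0,4.7,0,-4,0.9]
  ]
}}

```text
time_s: 10.68
position: [0.5493, -0.1467, 0.0452]
tool_rot: [0.066, 0.937, -0.024, 0.342]
contact_force: [-0.5, 0.1, -0.1]
opening: 0.0256
```

```bash
python3 look.py 11 wrist; python3 - <<'E'
from h import *
from bench import manip
s=manip.state();print(s["q"].round(2),s["qd"].round(2))
for x,y,a in ((-.02,-.055,8),(-.04,-.065,16),(-.06,-.085,26),(-.085,-.11,35)): move(s,dis(x,y,.046),orient(DISP[2]+np.radians(a),40))
E
```

```text
10.675 [ 0.5493 -0.1467  0.0452] [-0.47  0.05 -0.14] 0.02561223172456279
lean 40.1 yaw -8.1 y.z 0.0
TCP disp [-0.0001 -0.0514  0.0452]
TCP rest [-0.1681 -0.4176  0.0452]
[ 0.9   1.49 -1.45  2.5   2.31  1.58 -0.22] [ 0.   -0.   -0.   -0.02 -0.   -0.01  0.  ]
turn [-5.1  0.1 -6.1] mag 7.9 shift cm [ 1.51 -0.34 -1.37]
turn [-10.2   0.1 -12.2] mag 15.9 shift cm [ 3.04 -1.34 -2.66]
turn [-16.7   0.1 -19.9] mag 25.9 shift cm [ 4.57 -3.34 -3.95]
turn [-22.5   0.1 -26.8] mag 34.9 shift cm [ 6.49 -5.84 -5.56]
```

View pics/wrist11.png

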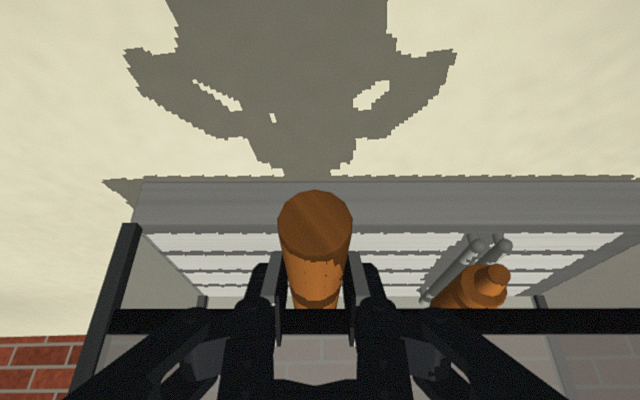

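{"name": "step_arm", "arguments": {
  "series": [
    [-2,0,-2.4,0.7,-0.1,-0.7,0.9],
    [-5,0,-6,1.5,-0.3,-1.4,0.9],
    [-7.5,0,-9,2.3,-0.8,-2,0.9],
    [-10,0,-12,3,-1.3,-2.7,0.9],
    [-13.5,0,-16,3.8,-2.3,-3.3,0.9],
    [-16.7,0,-20,4.6,-3.3,-4,0.9],
    [-16.7,0,-20,4.6,-3.3,-4,0.9]
  ]
}}

```text
time_s: 11.6
position: [0.4845, -0.1743, 0.0459]
tool_rot: [-0.144, 0.929, 0.051, 0.338]
contact_force: [0.2, 0.2, -0.5]
opening: 0.0258
```

```bash
python3 look.py 12 wrist side; python3 - <<'E'
from h import *
from bench import manip
s=manip.state();print(s["q"].round(2),s["qd"].round(2))
for x,y,a in ((-.06,-.085,26),(-.085,-.11,35)): move(s,dis(x,y,.046),orient(DISP[2]+np.radians(a),40))
E
```

```text
11.6 [ 0.4845 -0.1743  0.0459] [ 0.16  0.2  -0.51] 0.025754357901433208
lean 40.0 yaw 17.3 y.z -0.003
TCP disp [-0.0602 -0.088   0.0459]
TCP rest [-0.2374 -0.4055  0.0459]
[ 1.29  1.41 -1.33  2.45  2.31  0.91  0.41] [-0.02  0.01 -0.01  0.01 -0.   -0.    0.01]
turn [-0.1  0.   0. ] mag 0.1 shift cm [0.01 0.01 0.03]
turn [-5.9  0.  -6.9] mag 9.0 shift cm [ 2.57 -1.15 -2.12]
```

View pics/wrist12.png

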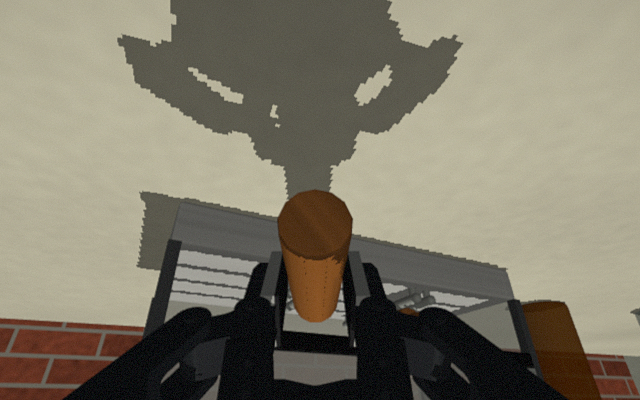

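View pics/side12.png

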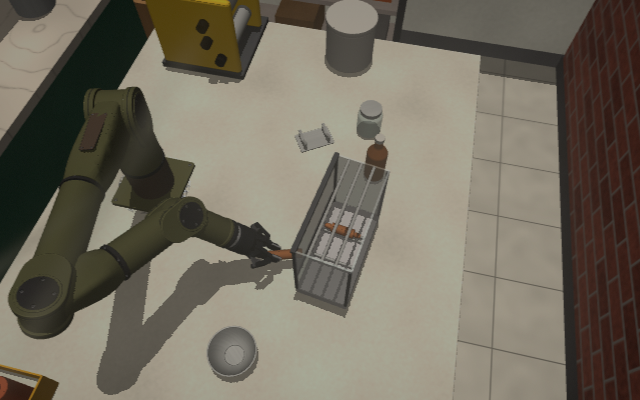

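{"name": "step_arm", "arguments": {
  "series": [
    [0,0,0,1.1,0,-1,0.9],
    [0,0,0,2.3,0,-1.9,0.9],
    [0,0,0,1,0,-3.5,0.9],
    [0,0,0,-0.9,0,-5.8,0.9],
    [0,0,0,-2.8,0,-8.1,0.9],
    [0,0,0,-5.4,0,-11.1,0.9],
    [0,0,0,-8,0,-14.2,0.9],
    [0,0,0,-8,0,-14.2,0.9]
  ]
}}

```text
time_s: 12.7
position: [0.4559, -0.1809, 0.2084]
tool_rot: [-0.147, 0.928, 0.05, 0.339]
contact_force: [0.5, -0.1, -1.2]
opening: 0.0256
```

```bash
python3 look.py 13 wrist side scene; python3 - <<'E'
from h import *
from bench import manip
s=manip.state();print(s["q"].round(2),s["qd"].round(2))
A,t=T(*REST)
move(s,s["position"],orient(REST[2],0))
move(s,[.48,.05,.22],orient(REST[2],0))
move(s,A@np.array([0,0,.2])+t,orient(REST[2],0))
E
```

```text
12.7 [ 0.4559 -0.1809  0.2084] [ 0.51 -0.1  -1.17] 0.025595364612737568
lean 40.0 yaw 17.4 y.z -0.007
TCP disp [-0.0877 -0.0986  0.2084]
TCP rest [-0.265  -0.3953  0.2084]
[ 1.43  0.92 -1.4   2.43  1.97  0.49  0.47] [-0.01  0.03  0.   -0.   -0.   -0.01  0.  ]
turn [ -5.3  39.7 -14.5] mag 42.6 shift cm [0. 0. 0.]
turn [ -5.3  39.7 -14.5] mag 42.6 shift cm [-8.26 21.11  4.93]
turn [ -5.3  39.7 -14.5] mag 42.6 shift cm [-11.48  44.96  10.22]
```

View pics/side13.png

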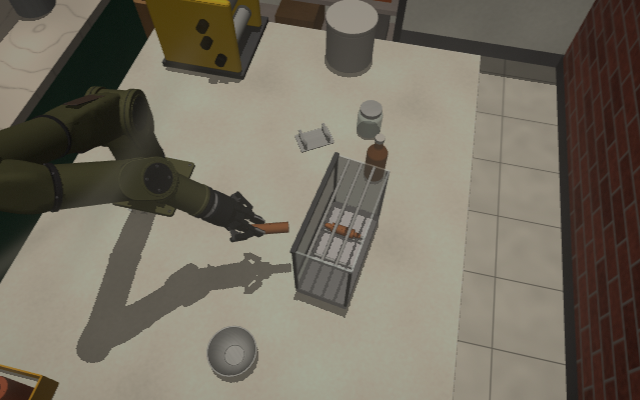

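View pics/wrist13.png

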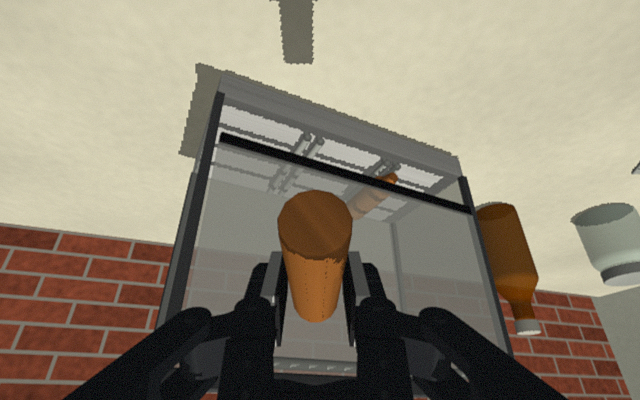

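{"name": "step_arm", "arguments": {
  "series": [
    [-0.5,6,-1.5,-0.3,1,0,0.9],
    [-1,13,-4,-1,3,0.5,0.9],
    [-2,20,-7,-2,6,1,0.9],
    [-3,27,-10,-3,9,2,0.9],
    [-4,34,-12,-5,13,3,0.9],
    [-5.3,39.7,-14.5,-7,17,4,0.9],
    [-5.3,39.7,-14.5,-8,20,4.8,0.9]
  ]
}}

```text
time_s: 13.72
position: [0.4829, 0.0424, 0.2191]
tool_rot: [-0.286, 0.958, 0.002, -0.0]
contact_force: [0.4, -0.6, -1.7]
opening: 0.0256
```

```bash
python3 look.py 14 scene; python3 - <<'E'
from h import *
from bench import manip
s=manip.state();print(s["q"].round(2),s["qd"].round(2))
A,t=T(*REST)
move(s,A@np.array([0.0,0,.2])+t,orient(REST[2],0))
E
```

```text
13.725 [0.4829 0.0424 0.2191] [ 0.42 -0.62 -1.68] 0.025567608501589435
lean 0.2 yaw 123.4 y.z 0.003
TCP disp [-0.0928  0.1263  0.2191]
TCP rest [-0.1207 -0.2228  0.2191]
[ 0.48  0.71 -1.13  1.94  0.76  1.    1.15] [ 0.07 -0.03 -0.01  0.05  0.01 -0.01  0.08]
turn [0.3 0.2 0.5] mag 0.6 shift cm [-12.06  21.76   2.14]
```

View pics/scene14.png

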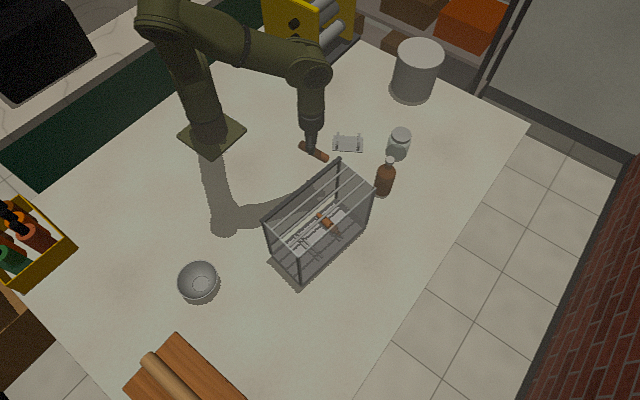

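```bash
python3 - <<'E'
from h import *
# use wrist13 with pose at that time
w=pickle.load(open("wrist13.pkl","rb"))
p=np.array([0.4559,-0.1809,0.2084]); o=R.from_quat([-0.147,0.928,0.05,0.339])
h=o.apply([-np.cos(np.radians(40)),0,np.sin(np.radians(40))]); up=np.cross(h,o.apply([0,1,0]));
print(h,up)
c=p-.0052*h+.0145*up
print(proj(w,[c-.055*h,c-.055*h+.014*up,c-.055*h-.014*up,c+.055*h+.0*up,c+.055*h-.014*up]).round(1))
E
```

```text
[0.95181129 0.30668166 0.00127185] [-0.00331576  0.0061437   0.99997563]
[[315.1 217.6]
 [315.1 254.3]
 [315.1 185. ]
 [314.8 300.1]
 [314.8 278.3]]
```

{"name": "step_arm", "arguments": {
  "series": [
    [0,0,0,-2,4,0.3,0.9],
    [0,0,0,-4,8,0.6,0.9],
    [0,0,0,-6,12,1,0.9],
    [0,0,0,-9,16,1.4,0.9],
    [0,0,0,-11,20,1.8,0.9],
    [0,0,0,-12,21.8,2,0.9],
    [0,0,0,-12,21.8,2,0.9]
  ]
}}

```text
time_s: 14.65
position: [0.4622, 0.2873, 0.1984]
tool_rot: [-0.286, 0.958, -0.0, -0.002]
contact_force: [-0.3, 0.5, -0.2]
opening: 0.0255
```

```bash
python3 look.py 15 wrist; python3 - <<'E'
from h import *
from bench import manip
s=manip.state();print(s["q"].round(2),s["qd"].round(2))
A,t=T(*REST)
move(s,A@np.array([0.0052,0,.10])+t,orient(REST[2],40))
E
```

```text
14.65 [0.4622 0.2873 0.1984] [-0.29  0.54 -0.23] 0.02548176909314817
lean 0.2 yaw -149.1 y.z 0.0
TCP disp [-0.1481  0.3657  0.1984]
TCP rest [-0.0044 -0.0063  0.1984]
[-0.07  0.78 -1.03  1.8   0.77  1.03  0.75] [ 0.03 -0.02  0.01  0.01 -0.    0.    0.  ]
turn [ -0.1 -40.2   0.1] mag 40.2 shift cm [-1.03  0.82  9.85]
```

View pics/wrist15.png

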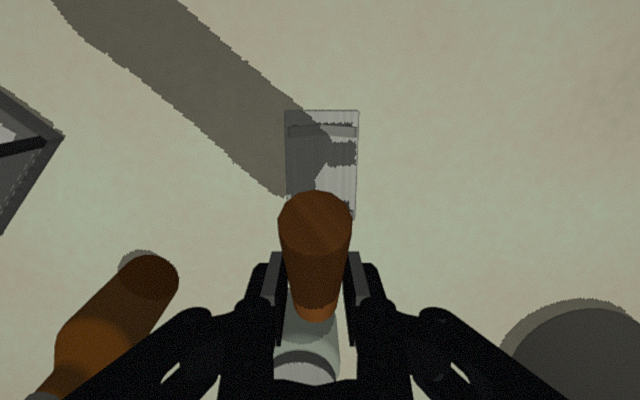

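```bash
python3 - <<'E'
from h import *
from scipy.optimize import least_squares
w=pickle.load(open("wrist13.pkl","rb"))
p=np.array([0.4559,-0.1809,0.2084]); o=R.from_quat([-0.147,0.928,0.05,0.339])
h0=o.apply([-np.cos(np.radians(40)),0,np.sin(np.radians(40))]); y=o.apply([0,1,0]); up0=np.cross(h0,y)
def pts(v):
    r=R.from_rotvec(-y*v[2]); h=r.apply(h0);up=r.apply(up0)
    c=p+v[0]*h0+v[1]*up0
    th=np.linspace(0,2*np.pi,73)[:,None]
    ring=.014*(np.cos(th)*up+np.sin(th)*y)
    N=proj(w,c-.055*h+ring);F=proj(w,c+.055*h+ring); return N,F
def f(v):
    N,F=pts(v); return np.array([N[:,1].min()-190,N[:,1].max()-258.5,F[:,1].max()-321,(np.ptp(N[:,0])-74)*.5, v[2]*40])
r=least_squares(f,[-.005,.0145,0]);print(r.x*[1e3,1e3,57.3],r.fun.round(1))
N,F=pts([-.0052,.0145,0]);print(N[:,1].min(),N[:,1].max(),F[:,1].max(),np.ptp(N[:,0]))
E
```

```text
[ 0.07908164 12.87818326 -0.85187143] [ 0.4 -0.4  0.1  0.6 -0.6]
184.98885018371953 254.31341581064547 323.2726304076305 78.25220996095396
```

```bash
python3 - <<'E'
from h import *
from bench import manip
s=manip.state()
A,t=T(*REST)
move(s,A@np.array([0.002,0,.11])+t,orient(REST[2],40))
E
```

```text
turn [ -0.1 -40.2   0.1] mag 40.2 shift cm [-0.71  0.82  8.85]
```

{"name": "step_arm", "arguments": {
  "series": [
    [0,-7,0,0,0.3,1.5,0.9],
    [0,-14,0,0,0.5,3,0.9],
    [0,-21,0,-0.3,0.6,4.5,0.9],
    [0,-28,0,-0.5,0.7,6,0.9],
    [0,-35,0,-0.7,0.8,7.5,0.9],
    [0,-40.2,0,-0.7,0.8,8.8,0.9],
    [0,-40.2,0,-0.7,0.8,8.8,0.9]
  ]
}}

```text
time_s: 15.58
position: [0.4669, 0.2945, 0.11]
tool_rot: [-0.272, 0.903, 0.087, 0.321]
contact_force: [-1.9, 0.1, -2.6]
opening: 0.0257
```

```bash
python3 look.py 16 wrist scene side; python3 - <<'E'
from h import *
from bench import manip
s=manip.state();print(s["q"].round(2),s["qd"].round(2))
A,t=T(*REST)
for z in(.06,.03,.0195): move(s,A@np.array([0.002,0,z])+t,orient(REST[2],40))
E
```

```text
15.575 [0.4669 0.2945 0.11  ] [-1.93  0.1  -2.6 ] 0.025653500705762087
lean 38.8 yaw 31.9 y.z -0.018
TCP disp [-0.1445  0.3735  0.11  ]
TCP rest [ 0.0034 -0.0028  0.11  ]
[-0.14  1.03 -1.04  2.54  2.29  1.23 -0.75] [-0.03 -0.12  0.05 -0.06 -0.   -0.06  0.  ]
turn [-0.6 -1.9  0.6] mag 2.1 shift cm [2.81 0.33 3.71]
turn [-0.6 -1.9  0.6] mag 2.1 shift cm [4.66 0.38 6.07]
turn [-0.6 -1.9  0.6] mag 2.1 shift cm [5.31 0.39 6.89]
```

View pics/wrist16.png

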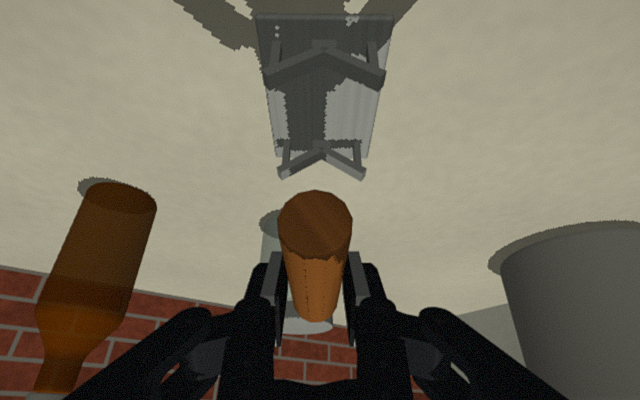

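View pics/scene16.png

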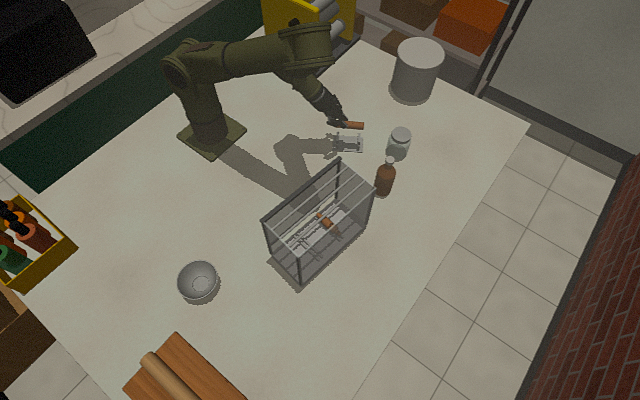

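```bash
python3 - <<'E'
from h import *
import cv2
im=cv2.imread("pics/wrist16.png")[0:200,220:420]; cv2.imwrite("pics/w16z.png",cv2.resize(cv2.convertScaleAbs(im,alpha=1.8),None,fx=3,fy=3,interpolation=cv2.INTER_CUBIC))
w=pickle.load(open("wrist16.pkl","rb"))
A,t=T(*REST)
for x in(-.047,-.037,.037,.047):
    uv=proj(w,[A@np.array([x,y,z])+t for y,z in((.0295,.0366),(0,.0159),(-.0295,.0366))]);print(x,uv.round(1).tolist(),((uv-[220,0])*3).round(0).tolist())
uv=proj(w,[A@np.array([x,y,.005])+t for x in(-.06,.06) for y in(.038,-.038)]);print(((uv-[220,0])*3).round(0).tolist())
E
```

```text
-0.047 [[379.8, 77.2], [323.1, 51.7], [266.0, 75.6]] [[479.0, 232.0], [309.0, 155.0], [138.0, 227.0]]
-0.037 [[376.8, 92.5], [322.7, 67.2], [268.1, 90.9]] [[471.0, 278.0], [308.0, 202.0], [144.0, 273.0]]
0.037 [[361.1, 173.8], [320.5, 151.0], [279.4, 172.5]] [[423.0, 522.0], [301.0, 453.0], [178.0, 517.0]]
0.047 [[359.6, 181.8], [320.3, 159.4], [280.5, 180.5]] [[419.0, 545.0], [301.0, 478.0], [181.0, 541.0]]
[[524.0, 55.0], [99.0, 50.0], [439.0, 479.0], [163.0, 475.0]]
```

View pics/w16z.png

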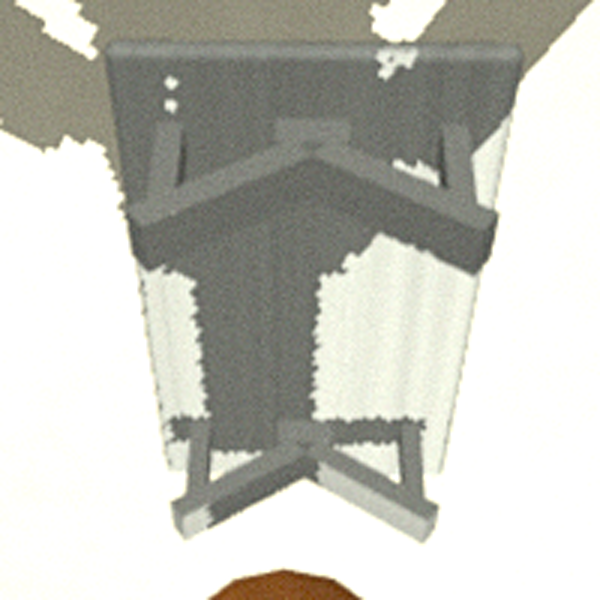

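```bash
echo 'REST=(0.4620,0.2958,0.5767)'>>h.py; python3 - <<'E'
from h import *
from bench import manip
s=manip.state();print(s["position"])
A,t=T(*REST)
for z in(.08,.05): move(s,A@np.array([0.002,0,z])+t,orient(REST[2],40))
E
```

```text
[0.46500081 0.29343871 0.10654306]
turn [-0.6 -1.9  0.6] mag 2.1 shift cm [1.57 0.4  2.13]
turn [-0.6 -1.9  0.6] mag 2.1 shift cm [3.42 0.44 4.49]
```

{"name": "step_arm", "arguments": {
  "series": [
    [0,-1,0,0.8,0.2,1,0.9],
    [-0.5,-1.5,0.5,1.6,0.4,2.1,0.9],
    [-0.5,-1.5,0.5,2.5,0.4,3.3,0.9],
    [-0.5,-1.5,0.5,3,0.4,4,0.9],
    [-0.5,-1.5,0.5,3,0.4,4,0.9]
  ]
}}

```text
time_s: 16.35
position: [0.4688, 0.299, 0.061]
tool_rot: [-0.269, 0.9, 0.093, 0.33]
contact_force: [0.2, 0.3, 0.5]
opening: 0.0258
```

```bash
python3 look.py 17 wrist; python3 - <<'E'
from h import *
from bench import manip
s=manip.state();print(s["q"].round(2),s["qd"].round(2))
A,t=T(*REST)
for z in(.045,.03,.0195): move(s,A@np.array([0.002,0,z])+t,orient(REST[2],40))
E
```

```text
16.35 [0.4688 0.299  0.061 ] [0.23 0.27 0.49] 0.025754370726206698
lean 40.1 yaw 32.4 y.z -0.009
TCP disp [-0.1432  0.3783  0.061 ]
TCP rest [ 0.0075 -0.001   0.061 ]
[-0.06  1.37 -1.33  2.56  2.27  1.62 -0.53] [-0.01 -0.01  0.01  0.01  0.02 -0.02 -0.04]
turn [-0.4  0.2  0.3] mag 0.5 shift cm [1.47 0.09 0.89]
turn [-0.4  0.2  0.3] mag 0.5 shift cm [2.44 0.1  2.03]
turn [-0.4  0.2  0.3] mag 0.5 shift cm [3.12 0.11 2.84]
```

View pics/wrist17.png

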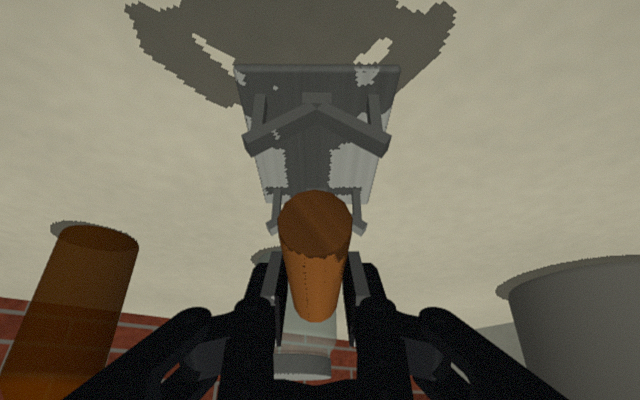

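{"name": "step_arm", "arguments": {
  "series": [
    [-0.3,0,0.3,0.7,0.1,0.4,0.9],
    [-0.3,0,0.3,1.4,0.1,0.9,0.9],
    [-0.3,0,0.3,2,0.1,1.5,0.9],
    [-0.3,0,0.3,2.4,0.1,2,0.9],
    [-0.3,0,0.3,2.4,0.1,2,0.9]
  ]
}}

```text
time_s: 17.02
position: [0.4644, 0.2984, 0.0296]
tool_rot: [-0.267, 0.901, 0.098, 0.328]
contact_force: [0.3, -0.0, -0.1]
opening: 0.0257
```

```bash
python3 look.py 18 wrist; python3 - <<'E'
from h import *
from bench import manip
s=manip.state();print(s["q"].round(3),s["qd"].round(2))
A,t=T(*REST)
for z in(.03,.0195): move(s,A@np.array([0.002,0,z])+t,orient(REST[2],40))
E
```

```text
17.025 [0.4644 0.2984 0.0296] [ 0.28 -0.04 -0.08] 0.02567866161153037
lean 40.1 yaw 33.1 y.z 0.001
TCP disp [-0.1476  0.377   0.0296]
TCP rest [0.0034 0.0009 0.0296]
[-0.02   1.568 -1.472  2.559  2.297  1.798 -0.376] [ 0.   -0.   -0.01  0.    0.    0.01  0.  ]
turn [ 0.1  0.1 -0. ] mag 0.1 shift cm [ 0.12 -0.09 -0.1 ]
turn [ 0.1  0.1 -0. ] mag 0.1 shift cm [ 0.79 -0.09  0.7 ]
```

View pics/wrist18.png

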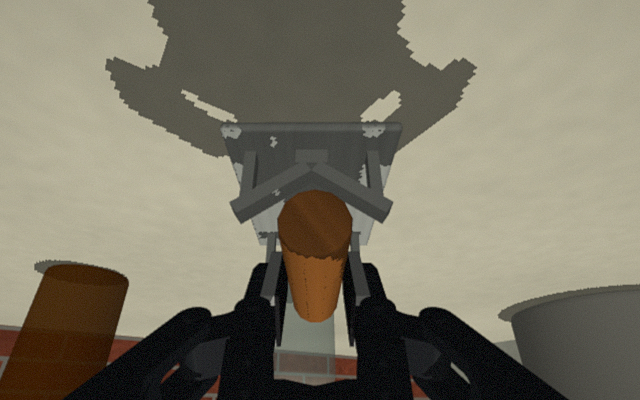

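{"name": "step_arm", "arguments": {
  "series": [
    [0,0,0,0.2,-0.1,0.1,0.9],
    [0,0,0,0.4,-0.1,0.3,0.9],
    [0,0,0,0.6,-0.1,0.5,0.9],
    [0,0,0,0.75,-0.1,0.65,0.9],
    [0,0,0,0.75,-0.1,0.65,0.9]
  ]
}}

```text
time_s: 17.7
position: [0.4631, 0.2968, 0.0193]
tool_rot: [-0.267, 0.901, 0.098, 0.328]
contact_force: [-0.2, -0.4, -0.8]
opening: 0.0256
```

```bash
python3 look.py 19 wrist scene; python3 - <<'E'
from h import *
from bench import manip
s=manip.state();print(s["q"].round(3))
E
```

```text
17.7 [0.4631 0.2968 0.0193] [-0.22 -0.37 -0.82] 0.025571476992387113
lean 40.0 yaw 33.2 y.z 0.002
TCP disp [-0.1486  0.3752  0.0193]
TCP rest [0.0014 0.0002 0.0193]
[-0.015  1.603 -1.468  2.559  2.323  1.817 -0.357]
```

View pics/wrist19.png

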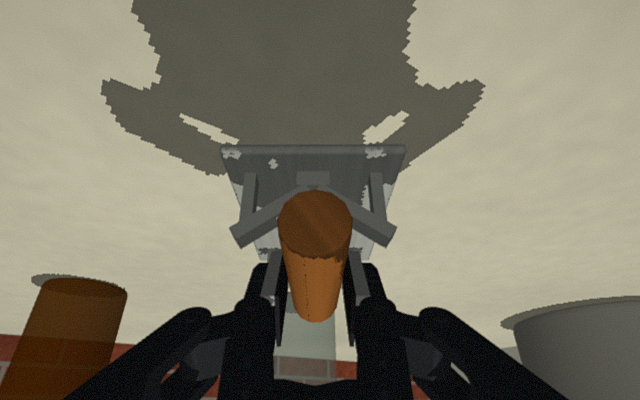

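{"name": "step_arm", "arguments": {
  "series": [
    [0,0,0,0.06,0,0.08,0.9],
    [0,0,0,0.13,0,0.15,0.9],
    [0,0,0,0.13,0,0.15,0.9]
  ]
}}

```text
time_s: 18.18
position: [0.4636, 0.2968, 0.0184]
tool_rot: [-0.267, 0.9, 0.099, 0.329]
contact_force: [-1.0, -2.9, 4.9]
opening: 0.0255
```

{"name": "step_arm", "arguments": {
  "series": [
    [0,0,0,0.06,0,0.08,0.9],
    [0,0,0,0.13,0,0.15,0.9],
    [0,0,0,0.13,0,0.15,0.9]
  ]
}}

```text
time_s: 18.55
position: [0.4641, 0.2968, 0.018]
tool_rot: [-0.267, 0.9, 0.099, 0.331]
contact_force: [-3.4, -7.5, 14.9]
opening: 0.0258
```

{"name": "step_arm", "arguments": {
  "series": [
    [0,0,0,-0.1,0,-0.12,0.9],
    [0,0,0,-0.1,0,-0.12,0.9]
  ]
}}

```text
time_s: 18.8
position: [0.464, 0.2967, 0.0181]
tool_rot: [-0.266, 0.901, 0.098, 0.329]
contact_force: [-0.1, -3.6, 6.4]
opening: 0.0255
```

```bash
python3 look.py 20 wrist side
```

```text
18.8 [0.464  0.2967 0.0181] [-0.1  -3.61  6.44] 0.02551345228164652
lean 40.2 yaw 33.1 y.z 0.002
TCP disp [-0.1477  0.3753  0.0181]
TCP rest [ 0.0021 -0.0003  0.0181]
```

View pics/wrist20.png

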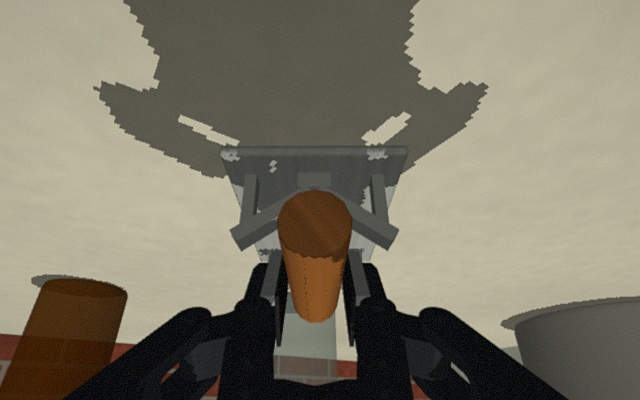

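{"name": "step_arm", "arguments": {
  "series": [
    [0,0,0,0,0,0,0.66],
    [0,0,0,0,0,0,0.62],
    [0,0,0,0,0,0,0.55],
    [0,0,0,0,0,0,0.45],
    [0,0,0,0,0,0,0.3],
    [0,0,0,0,0,0,0.2],
    [0,0,0,0,0,0,0.2]
  ],
  "squeeze": 20
}}

```text
time_s: 19.77
position: [0.4632, 0.2967, 0.0172]
tool_rot: [-0.267, 0.901, 0.098, 0.328]
contact_force: [0.1, -0.4, 0.5]
opening: 0.0681
```

```bash
python3 look.py 21 wrist
```

```text
19.775 [0.4632 0.2967 0.0172] [ 0.14 -0.42  0.55] 0.06808966072052874
lean 40.1 yaw 33.2 y.z 0.002
TCP disp [-0.1485  0.3752  0.0172]
TCP rest [0.0015 0.0001 0.0172]
```

View pics/wrist21.png

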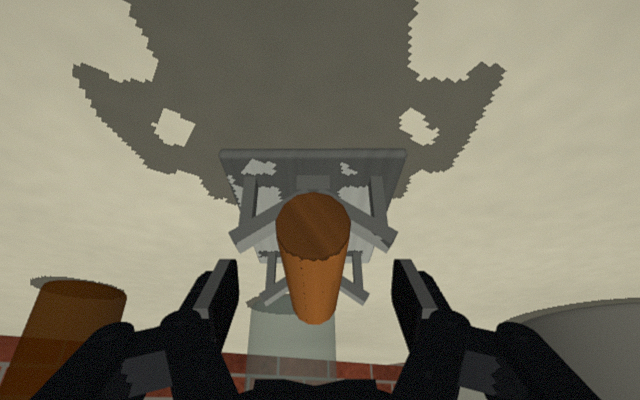

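{"name": "step_arm", "arguments": {
  "series": [
    [0,0,0,0,0,-0.6,0.2],
    [0,0,0,0,0,-1.8,0.1],
    [0,0,0,-0.5,0,-3.5,0.1],
    [0,0,0,-2,0,-6,0.1],
    [0,0,0,-4,0,-9,0.1],
    [0,0,0,-6,0,-12,0.1],
    [0,0,0,-7,0,-14,0.1],
    [0,0,0,-7,0,-14,0.1]
  ]
}}

```text
time_s: 20.82
position: [0.4498, 0.2865, 0.1783]
tool_rot: [-0.268, 0.903, 0.096, 0.323]
contact_force: [0.4, 0.8, -0.2]
opening: 0.077
```

```bash
python3 look.py 22 wrist scene side; python3 - <<'E'
from h import *
import cv2
A,t=T(*REST)
for n,(x0,y0,x1,y1) in {"scene":(160,100,420,300),"side":(200,80,420,390)}.items():
    im=cv2.imread(f"pics/{n}22.png")[y0:y1,x0:x1]
    s=min(800/im.shape[1],600/im.shape[0]); cv2.imwrite(f"pics/{n}22z.png",cv2.resize(im,None,fx=s,fy=s,interpolation=cv2.INTER_CUBIC))
for n in("wrist","scene","side"):
    c=pickle.load(open(n+"22.pkl","rb")); print(n,proj(c,[A@np.array([x,0,.033])+t for x in(-.055,0,.055)]).round(1).tolist())
E
```

```text
20.825 [0.4498 0.2865 0.1783] [ 0.38  0.84 -0.25] 0.07702416126911789
lean 39.3 yaw 33.0 y.z -0.0
TCP disp [-0.1603  0.3632  0.1783]
TCP rest [-0.0153 -0.0011  0.1783]
wrist [[316.5, 16.1], [316.1, 84.2], [315.9, 132.4]]
scene [[334.3, 137.8], [348.3, 138.8], [362.4, 139.8]]
side [[298.9, 137.8], [314.2, 133.4], [329.4, 129.1]]
```

View pics/wrist22.png

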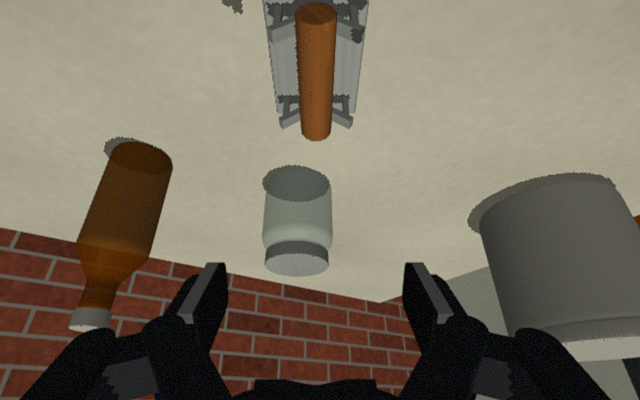

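View pics/scene22z.png

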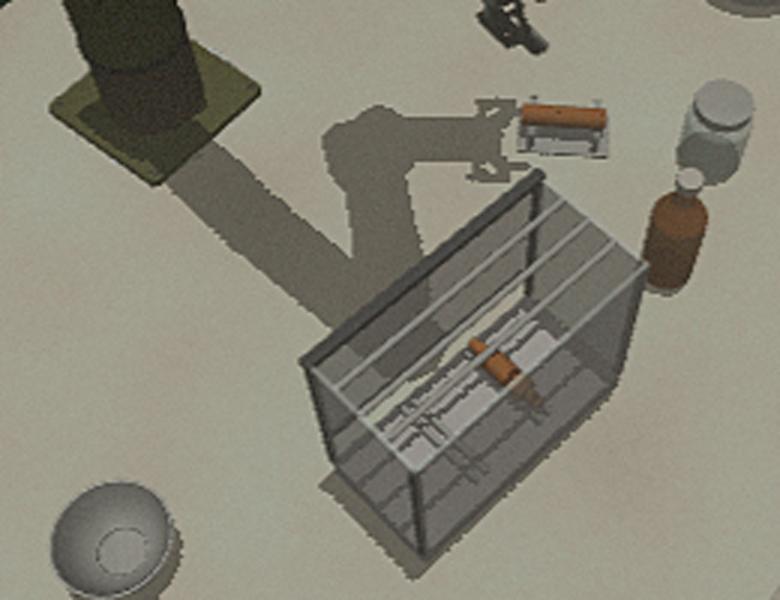

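View pics/side22z.png

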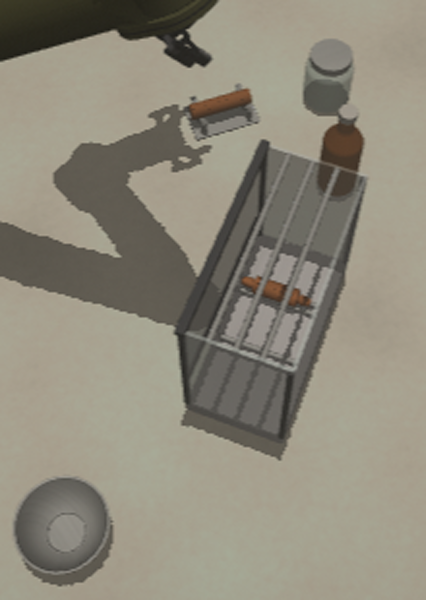

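```bash
python3 - <<'E'
from bench import manip
print(manip.state()["time_s"],manip.state()["qd"].round(3)); print(manip.job_done())
E
```

```text
20.975 [-0.003  0.025  0.002  0.     0.    -0.002  0.002]
the job is handed in; nothing more can be done
None
```

The plain pin is lying in both V yokes of the rest, released, and the job was handed in at about 21 s of the 54 s allowed.

**What I did:** With the hand leaning 40°, I pushed the flap in, held it open while gripping the pin, and lifted the pin about 4 mm. I then drew it out, yawing the hand on the way, and the flap closed behind it. I lowered the pin into the rest until I felt light contact (up to about 15 N), eased off, opened the fingers and backed away.

**Last checks:**
- **Centring:** In the final scene picture, the pin's ends were within about 1 px of where a centred, seated pin should appear, which I take as 1–2 mm.
- **Surroundings:** The handled pin, bottle, jar and bowl looked to be where they started, and the flap looked shut. The hand was clear of everything.

**What went less smoothly:**
- The first grip was too high: the opening read 22.8 mm on a 28 mm pin. I opened the fingers, went 6–7 mm lower and gripped again. The opening then read 25.6 mm, still under 28 mm, but the pin showed no slip in the pictures.
- The two estimates of where the pin sat in the hand differed by about 5 mm along its length, so I used a value between them.
- Joints 3 and 4 came up against their range limits in the low, leaning poses (about −1.47 and 2.56 rad). One reading of joint 3 was −1.472 against the stated limit of −1.47; I took that as rounding or sensor error.

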